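Check a spring-tip probe on the ring-marked face of a test wedge

TASK

First lift the hinged lid of the grey gauge case by its bar handle until it rests open on its stop, then take the round spring-tip probe out of its stand. Hold the probe's tip inside the ring marked on the sloping face of the steel wedge in the case, square to that sloping face (not upright), pressing gently so that the spring tip is pushed about half-way in, with the probe touching nothing else but that face. Finish while still holding it there in the gripper; never ram the tip hard onto the block, and leave the jar, bottle, caliper and rubber stopper standing where they are.

Things in the scene. Friction and masses are not known exactly. Their poses are not given: they have to be found in the camera images.
- case: Grey plastic gauge case, fixed to the worktop, 140 (x) x 240 (y) x 55 mm high without its lid; walls and floor 5 mm. Origin: centre of its underside; z up, its front with the handle faces -x of the case. The two test blocks are fixed on its floor, side by side in y, in either order. A wall shelf hangs 0.65 m above the worktop behind the case, from about x = 0.73 back: keep the wrist clear of it.
- lid (a joint): Hinge of the case's lid (a 20 mm high plastic shell over the whole case, 250 g, so the closed case is 75 mm high): 0 rad = closed, grows as it opens upward and back, 1.75 rad = open on its stop. It falls shut below about 1.4 rad and falls open onto the stop beyond that.
- lid_handle (a point): Middle of the lid's bar handle: round steel bar 10 mm thick, 104 mm long along the case's y, 40 mm in front of the lid (35 mm gap), on posts 45 mm either side of the middle. Closed: 65 mm above the worktop; it moves on a 180 mm arc about the hinge. Pinch it from above, fingers closing along the case's x; the gripper may point down all the way, the bar turns between the fingers.
- lid_hinge (a point): Middle of the lid's hinge line, on the rear (+x of the case) top edge of the case, 55 mm above the worktop; the line runs along the case's y.
- test_face: Sloping face, 62 x 60 mm, of the steel wedge block in the case, with a flush ring mark (20 mm inside, 25 mm outside diameter) and centre dot. Origin: centre of the ring, on the face, 41 mm above the worktop. z: normal out of the face, up and leaning 0.30 rad towards the front (-x of the wedge, which is turned up to 0.15 rad in the case); y: level, along the face; x: up the slope. Rigid.
- step_block: The other steel block in the case, 60 x 60 mm, three level steps 14, 24 and 34 mm high rising to the rear, without a mark. Not to be used. Origin: centre of its underside.
- stand: Probe stand fixed to the worktop: an 80 x 80 mm foot, four posts and a 70 x 70 mm aluminium top plate with its upper face 75 mm above the worktop and a 27 mm round hole in its centre, in which the probe hangs by its collar. Stands to the left or to the right of the case. Origin: centre of its underside.
- probe: Spring-tip probe, about 150 g, upright in the stand. Origin: on its axis, underside of its collar (36 mm diameter, 6 mm thick, resting on the stand); z along the axis from tip to grip. Above the collar a round black grip, 24 mm diameter, 6 to 66 mm above the origin; below it a 24 mm barrel, 45 mm long, with the spring tip sticking out of its end. Draw it up at least 65 mm to clear the stand.
- plunger (a joint): Travel of the probe's spring tip: 0 = fully out, 0.012 m = fully in, along the probe's axis. It takes 1.5 N to start and 0.6 N more per mm (about 5 N half-way in, 8.7 N just fully in).
- probe_tip (a point): The round end (8 mm diameter) of the probe's spring tip, on its axis, 61 mm below the probe's origin when fully out (101 mm below the point 40 mm up the probe's axis, the middle of the free grip).
- jar: Bystander: white screw-top jar, 64 mm diameter, 82 mm high, on the other side of the case from the stand. Origin: centre of its underside.
- lab_bottle: Bystander: small glass bottle with cap, 57 mm diameter, 118 mm high. Origin: centre of its underside.
- dial_caliper: Bystander: steel caliper lying flat, 173 mm long. Origin: its underside.
- rubber_puck: Bystander: black rubber stopper, 43 mm diameter, 27 mm high, lying at the front. Origin: centre of its underside.
Not all that is in view belongs to the job. Leave any orange or red look-alike of the probe alone.

How it is judged:
On the way, in this order (a step that is already met when the one before it is completed fails the run):
1. the lid rests open on its stop (value of joint lid above 1.68 rad), for 0.2 s.
2. the probe is drawn out of its stand by the gripper (z of probe_tip in the frame of stand above 0.077 m and contact force between the fingers and probe above 1 N), for 0.2 s.
At the end, for the whole second after the job is handed in: Lid open beyond 1.68 rad; probe held still in the fingers, tip within 11 mm of the ring's centre, axis within 0.14 rad of the face's normal, spring tip 2 to 10.5 mm in, pressing with 1.5 to 12 N; probe not touching case, lid, stand or step block (value of joint lid above 1.68 rad and distance between probe_tip and test_face below 0.011 m and angle between the z axis of probe and the z axis of test_face, either way round below 0.14 rad and value of joint plunger between 0.002 and 0.0105 m and contact force between probe and test_face between 1.5 and 12 N and contact force between the fingers and probe above 2 N and contact force between probe and case below 0.3 N and contact force between probe and stand below 0.3 N and contact force between probe and step_block below 0.3 N and linear speed of probe below 0.02 m/s); the arm keeps its last pose, push and grip.
It fails at once if the probe is rammed onto the marked block (over 25 N) (contact force between probe and test_face above 25 N).
It fails at once if a bystander is pushed more than 30 mm (distance of any of jar, lab_bottle, dial_caliper, rubber_puck from where it was at the start of the episode above 0.03 m).
It fails at once if the jar, the bottle or the stopper is tipped over (angle between any of jar, lab_bottle, rubber_puck's own z axis and vertical above 0.5 rad).
It also fails if it takes over 58 s, if anything falls off the work surface, if the arm or the gripper's body presses on something with over 40 N, if the wrist force passes 120 N, or if a joint passes its speed limit or range.

ROBOT

A 6-joint arm with a two-finger parallel gripper is mounted at the origin on a cart in front of the work surface, level with it; the furniture and walls round the work are solid. World frame = base frame: x ahead of the robot, y to its left, z up, the work surface at z = 0. Lengths are in m, angles in rad, forces in N, time in s.
With the tool pointing down it reaches from about 0.375 to 0.9 m from the base axis. Payload 3.1 kg.
Tool frame: the origin (TCP) lies at the very end of the fingers, on their centre line; the grasp point (between the pads) lies 19 mm behind it; z points along the fingers, y is the line along which they close (so a half turn about z gives the same grasp; the last joint's range is limited). The gripper opens to 85 mm and grips with 20 to 120 N. Pads are 22 mm wide; open, the fingers measure 114 mm over their backs; the gripper's body (76 mm by 85 mm) begins 54 mm behind the grasp point. The pads swing forward as they close: fully open they stand 13 mm farther back than shut.
Start: joints at [-1.516, 0.527, 1.433, -0, 1.181, -0.178], TCP at [0.144, -0.608, 0.231] pointing down, gripper open.
Joint ranges: [-3.08, 3.08], [-0.75, 2.2], [0.22, 2.44], [-1.43, 4.57], [0, 2.65], [-2.85, 2.85]. Speed limits (rad/s): [2.79, 2.79, 3.14, 3.14, 3.14, 3.14].

INTERFACE

Orientations are given as a unit quaternion [x, y, z, w].
In Python, from station import sense, snapshot, camera_params, sign_off gives the robot as it stands.
- The arm moves only by the shell command python3 -m handwheel 'ROWS' [OPENING] [FORCE]. ROWS is JSON, a list that holds one entry, the list of rows, each a list of 4 numbers: the shift along the tool's x, y, z in units of 25 mm (1.0 is 25 mm), then the turn about the tool's z in units of 6 degrees (1.0 is 6 degrees). A call has 1 to 20 rows; each row shifts and turns the commanded pose from where the row before left it, along the tool's axes as they then stand; what a row does not reach is not made up. A row lasts 1/8 s, in which the tool goes at most 62.5 mm and 10.7 degrees, less where a joint would pass 70% of its speed; a pose out of reach is approached as far as the arm can. A call is refused whole if a number of a shift passes 1 or a number of a turn 1, either way. A call with a gripper value outside its range is refused whole. OPENING is the finger opening in mm, from 0 to 85.4, set as the call begins (- or left out, the last holds). The fingers move at their own pace and stop on an object; FORCE is the grip in N (left out, the last holds). Time passes only in rows, so rows that do not move let the fingers close. It gives the time, the measured TCP pose, the force, the opening and the grip force at its end, in the units of the state.
- sense(): the state, without advancing time (a new reading comes with each control period).
- snapshot(name): name is "scene" or "side" or "wrist"; returns (picture, depth): 480x640x3 uint8, red, green, blue; 480x640 float32, m along the optical axis (not along the pixel's ray), 0 where there is no reading.
- camera_params(name): a dict with "mtx" (3x3 intrinsics, pixels), "extrinsics" (4x4, takes a point from camera to world coordinates); the wrist camera has in their place "hand_eye" (4x4, takes a point from camera to tool coordinates, whose origin is the TCP and whose axes are the flange's). Camera axes: x right, y up, looking along -z (the intrinsics and any distortion apply to the point x, -y, -z); pixel columns grow to the right and rows downward; lengths in m; the calibration is good to about 2 mm. A picture is of the moment at which its call begins: read the wrist's pose just before it. camera_params takes no time and is no camera call.
- sign_off(): hands the job in; it is judged then, once.
The state is a dict: "t": time; "q": joint angles; "qd": joint speeds; "tau": joint torques, N m; "tcp_pos": TCP position; "tool_rot": TCP orientation; "force": force on the tool from outside, world axes, zero at the start; "ft_torque": the same for the moment, N m; "finger_gap": opening from 0.0 (shut) to 1.0 (fully open); "gripper_force": force on a finger pad.
Only numpy, scipy, OpenCV 4.12 (cv2) and the standard library are available. Lean on these libraries where they do the work, as an engineer would, in place of code of your own. Each camera call takes 0.05 s, during which the arm holds its last target. There are 200 camera calls.

## Working session

There is one attempt and no reset: what is moved stays moved. The work goes in short steps, Python scripts to look and compute and a shell command to move; the robot and the scene stay as the last step left them, time stands still between calls to the robot, and variables do not carry over. Pictures are saved under pics/ and viewed, at most 10 in all, crops included, and the job is handed in when it is done.

```bash
mkdir -p pics; ls; python3 - <<'E'
from station import *
import cv2,numpy as np
s=sense();print(s)
for n in("scene","side"):
    p,d=snapshot(n);np.savez(f"pics/{n}0.npz",p=p,d=d);cv2.imwrite(f"pics/{n}0.png",p[:,:,::-1]);print(n,camera_params(n))
print(camera_params("wrist"))
E
```

```text
pics
{'t': 0.0, 'q': array([-1.51647474e+00,  5.28466015e-01,  1.43394160e+00, -4.18282951e-06,
        1.18140266e+00, -1.78477402e-01]), 'qd': array([-5.07807867e-06, -3.95139942e-04,  5.97309409e-04, -1.30998461e-03,
        6.44965884e-04, -1.28614442e-03]), 'tau': array([ 1.07663996e-03, -4.42343760e+01, -1.78022879e+01, -2.54586394e-05,
        8.46014125e-03, -7.97853687e-06]), 'tcp_pos': array([ 0.14418922, -0.60738121,  0.23032123]), 'tool_rot': array([ 9.93232521e-01,  1.16137544e-01,  6.68581604e-05, -1.10679414e-03]), 'force': array([ 0.00395056, -0.12295448, -0.55820359]), 'ft_torque': array([-0.04344761,  0.03142071,  0.0463555 ]), 'gripper_force': 0.0, 'finger_gap': 1.0020134649013495}
scene {'mtx': array([[619.46362152,   0.        , 317.54591039],
       [  0.        , 619.46362152, 240.09910347],
       [  0.        ,   0.        ,   1.        ]]), 'extrinsics': array([[-0.87193305,  0.23651248, -0.42871273, -0.06344318],
       [-0.48958283, -0.43265809,  0.75704401,  1.02947329],
       [-0.00643567,  0.86998208,  0.49304133,  0.73741365],
       [ 0.        ,  0.
[... 283 characters left out ...]
      [-0.24178   , -0.45064429,  0.85933821,  1.31145626],
       [-0.02691176,  0.88838698,  0.45830593,  0.79190776],
       [ 0.        ,  0.        ,  0.        ,  1.        ]])}
{'mtx': array([[333.12422818,   0.        , 317.23574407],
       [  0.        , 333.12422818, 239.18814079],
       [  0.        ,   0.        ,   1.        ]]), 'hand_eye': array([[-2.56583037e-04,  9.61542673e-01,  2.74655459e-01,
         6.93341441e-02],
       [ 9.99999965e-01,  2.28943917e-04,  1.32688726e-04,
        -2.22544752e-04],
       [ 6.47051753e-05,  2.74655484e-01, -9.61542699e-01,
        -1.41315798e-01],
       [ 0.00000000e+00,  0.00000000e+00,  0.00000000e+00,
         1.00000000e+00]])}
```

View pics/scene0.png

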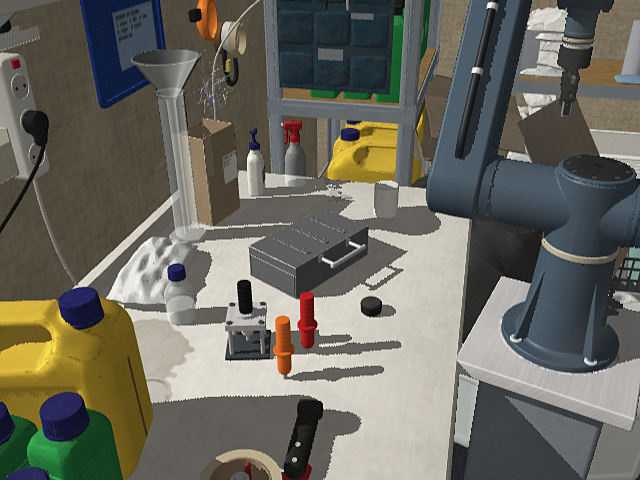

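View pics/side0.png

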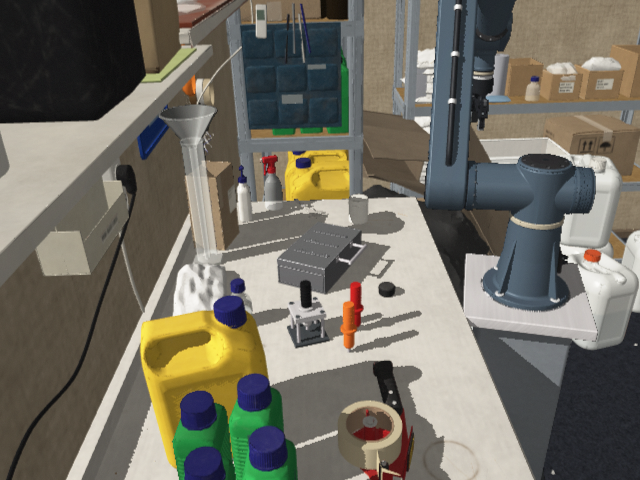

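Scene view: closed case centred near (310,253) with its handle at (345,255), jar at (386,200), stand at (247,330) with the black grip at (245,295), stopper at (371,306), bottle at (178,295), and orange/red decoys at (284,345)/(307,320). The side view agrees.

```bash
cat > h.py <<'E'
import numpy as np,cv2
from station import camera_params
def pts(n,d):
    c=camera_params(n);K=c["mtx"];E=c["extrinsics"]
    v,u=np.mgrid[:480,:640]
    P=np.stack([(u-K[0,2])/K[0,0]*d,-(v-K[1,2])/K[1,1]*d,-d],-1)
    return P@E[:3,:3].T+E[:3,3]
def box(P,m): return [np.round(np.percentile(P[m],q,axis=0),3) for q in(2,50,98)]
E
python3 - <<'E'
from h import *
for n,gw,cw,hd in(("scene",(225,265,278,312),(245,375,205,300),(315,372,235,275)),("side",(295,318,280,310),(275,368,220,292),(330,368,228,262))):
    z=np.load(f"pics/{n}0.npz");p=z["p"].astype(int);d=z["d"];W=pts(n,d)
    def reg(r):
        m=np.zeros(d.shape,bool);m[r[2]:r[3],r[0]:r[1]]=1;return m&(d>0)
    g=reg(gw)&(p.max(-1)<60)&(W[...,2]>.07)
    print(n,"grip",g.sum(),box(W,g)); 
    m=reg(cw)&(np.abs(W[...,2]-.075)<.006)
    for zt in (.055,.065,.075,.085): print(zt,(reg(cw)&(np.abs(W[...,2]-zt)<.003)).sum())
    r=cv2.minAreaRect(W[m][:,:2].astype(np.float32)*1000);print("lid top",m.sum(),r,cv2.boxPoints(r).round(),np.median(W[m][:,2]))
    h=reg(hd)&(p.min(-1)>120)&(W[...,2]>.045)&(W[...,2]<.085)
    print("handle",h.sum(),box(W,h)); 
    r=cv2.minAreaRect(W[h][:,:2].astype(np.float32)*1000);print(r,cv2.boxPoints(r).round())
E
```

```text
scene grip 436 [array([0.482, 0.288, 0.076]), array([0.489, 0.315, 0.118]), array([0.53 , 0.321, 0.142])]
0.055 259
0.065 404
0.075 3300
0.085 0
lid top 3749 ((516.0853881835938, 9.2633056640625), (244.7384490966797, 192.27561950683594), 77.36764526367188) [[ 396.  -89.]
 [ 583. -131.]
 [ 637.  108.]
 [ 449.  150.]] 0.07523469245187342
handle 174 [array([ 0.42 , -0.029,  0.056]), array([0.443, 0.023, 0.069]), array([0.517, 0.081, 0.078])]
((453.3674621582031, 15.035728454589844), (102.47605895996094, 126.48950958251953), 36.46511459350586) [[375.  35.]
 [450. -66.]
 [532.  -5.]
 [457.  96.]]
side grip 259 [array([0.484, 0.302, 0.085]), array([0.493, 0.317, 0.118]), array([0.505, 0.322, 0.142])]
0.055 145
0.065 263
0.075 1982
0.085 1
lid top 2299 ((517.0396118164062, 9.20355224609375), (247.4888458251953, 189.296630859375), 78.549560546875) [[ 400.  -93.]
 [ 585. -131.]
 [ 634.  112.]
 [ 449.  149.]] 0.07491989500178509
handle 110 [array([ 0.423, -0.1  ,  0.053]), array([0.446, 0.017, 0.068]), array([0.511, 0.072, 0.078])]
((466.9836730957031, -13.092758178710938), (94.58338165283203, 176.25125122070312), 10.376421928405762) [[ 405.   65.]
 [ 436. -108.]
 [ 529.  -91.]
 [ 498.   82.]]
```

```bash
python3 -m handwheel '[[[0.97,-0.67,-0.05,0],[0.97,-0.67,-0.05,0],[0.97,-0.67,-0.05,0],[0.97,-0.67,-0.05,0],[0.97,-0.67,-0.05,0],[0.97,-0.67,-0.05,0],[0.97,-0.67,-0.05,0],[0.97,-0.67,-0.05,0],[0.97,-0.67,-0.05,0],[0.97,-0.67,-0.05,0],[0.97,-0.67,-0.05,0],[0.97,-0.67,-0.05,0],[0.97,-0.67,-0.05,0],[0.97,-0.67,-0.05,0]]]' 34 40
python3 -m handwheel '[[[0,0,0,-1],[0,0,0,-1],[0,0,0,-1],[0,0,0,-1],[0,0,0,-1],[0,0,0,-1],[0,0,0,-1],[0,0,0,-1],[0,0,0,-1],[0,0,0,-1],[0,0,0,-0.8]]]'
cat >> h.py <<'E'
from scipy.spatial.transform import Rotation as Ro
def state():
    from station import sense
    s=sense();R=Ro.from_quat(s["tool_rot"]).as_matrix();return s,R
def go(target):
    s,R=state();u=(R.T@(np.array(target)-s["tcp_pos"]))/.025
    print("t",round(s["t"],2),"tcp",s["tcp_pos"].round(4),"head x",np.degrees(np.arctan2(R[1,0],R[0,0])).round(2),"tilt",R[:,2].round(4),"units",u.round(2),"F",s["force"].round(1));return u
E
python3 -c "
from h import *;go((.42,-.05,.25))"
```

```text
t: 1.85
tcp_pos: [0.4208, -0.3006, 0.2485]
tool_rot: [0.993, 0.116, -0.0, -0.0]
force: [-0.9, 0.3, 0.0]
finger_gap: 0.402
gripper_force: 0.0
t: 3.22
tcp_pos: [0.4202, -0.3013, 0.2484]
tool_rot: [0.775, 0.631, -0.0, -0.001]
force: [0.6, -0.4, 0.5]
finger_gap: 0.4
gripper_force: 0.0
t 3.23 tcp [ 0.4202 -0.3013  0.2484] head x 78.3 tilt [-7.e-04  8.e-04 -1.e+00] units [ 9.84 -2.05 -0.06] F [ 0.6 -0.4  0.5]
```

```bash
python3 -c "
from h import *;go((.432,.025,.25))"; python3 -m handwheel '[[[0.98,-0.17,0,0],[0.98,-0.17,0,0],[0.98,-0.17,0,0],[0.98,-0.17,0,0],[0.98,-0.17,0,0],[0.98,-0.17,0,0],[0.98,-0.17,0,0],[0.98,-0.17,0,0],[0.98,-0.17,0,0],[0.98,-0.17,0,0],[0.98,-0.17,0,0],[0.98,-0.17,0,0],[0.98,-0.17,0,0],[0,0,0,0]]]'
cat >> h.py <<'E'
def wpts(name):
    from station import snapshot
    s,R=state();p,d=snapshot("wrist");cv2.imwrite(f"pics/{name}.png",p[:,:,::-1])
    c=camera_params("wrist");K=c["mtx"];H=c["hand_eye"]
    v,u=np.mgrid[:480,:640]
    P=np.stack([(u-K[0,2])/K[0,0]*d,-(v-K[1,2])/K[1,1]*d,-d],-1)@H[:3,:3].T+H[:3,3]
    W=P@R.T+s["tcp_pos"];np.savez(f"pics/{name}.npz",p=p,d=d,W=W);return p.astype(int),d,W
E
python3 - <<'E'
from h import *
go((.434,.028,.046))
p,d,W=wpts("w1")
E
```

```text
t 3.23 tcp [ 0.4202 -0.3013  0.2484] head x 78.3 tilt [-7.e-04  8.e-04 -1.e+00] units [12.88 -2.18 -0.05] F [ 0.6 -0.4  0.5]
t: 4.97
tcp_pos: [0.4303, 0.0237, 0.2486]
tool_rot: [0.776, 0.631, -0.0, -0.001]
force: [-1.3, -0.7, -0.1]
finger_gap: 0.395
gripper_force: 0.0
t 4.97 tcp [0.4303 0.0237 0.2486] head x 78.28 tilt [-1.4e-03  7.0e-04 -1.0e+00] units [0.2  0.12 8.1 ] F [-1.3 -0.7 -0.1]
```

View pics/w1.png

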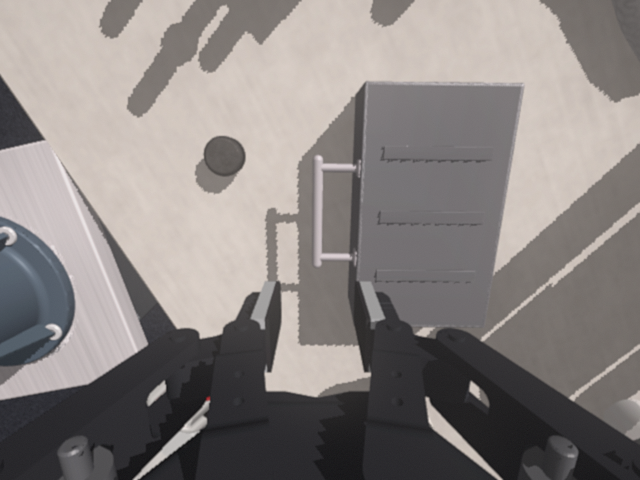

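Wrist view: handle bar vertical in the picture from (318,156) to (318,265), parallel to the tool x axis; lid right of it, stopper at (224,155).

```bash
python3 - <<'E'
from h import *
z=np.load("pics/w1.npz");p=z["p"].astype(int);W=z["W"]
def col(m): return np.round(np.median(W[m],axis=0),4)
for v0,v1 in((152,172),(200,220),(255,268)):
    m=np.zeros(p.shape[:2],bool);m[v0:v1,308:328]=1;m&=(W[...,2]>.055)&(W[...,2]<.08);print(m.sum(),box(W,m))
m=np.zeros(p.shape[:2],bool);m[150:275,308:327]=1;m&=(W[...,2]>.058)&(W[...,2]<.08)
print(box(W,m));r=cv2.minAreaRect(W[m][:,:2].astype(np.float32)*1000);print(r)
m=np.zeros(p.shape[:2],bool);m[70:335,350:535]=1;m&=abs(W[...,2]-.075)<.005
r=cv2.minAreaRect(W[m][:,:2].astype(np.float32)*1000);print(r,cv2.boxPoints(r).round(1))
E
```

```text
197 [array([0.436, 0.067, 0.065]), array([0.442, 0.073, 0.068]), array([0.448, 0.082, 0.07 ])]
204 [array([0.425, 0.023, 0.064]), array([0.431, 0.032, 0.068]), array([0.437, 0.041, 0.07 ])]
158 [array([ 0.415, -0.027,  0.066]), array([ 0.421, -0.019,  0.068]), array([ 0.431, -0.014,  0.071])]
[array([ 0.417, -0.024,  0.065]), array([0.431, 0.03 , 0.068]), array([0.445, 0.08 , 0.07 ])]
((432.26458740234375, 27.060535430908203), (112.33658599853516, 14.407415390014648), 78.0716781616211)
((534.234619140625, 3.8414764404296875), (240.48448181152344, 146.966064453125), 77.5752182006836) [[ 436.6  -97.8]
 [ 580.1 -129.4]
 [ 631.9  105.5]
 [ 488.3  137.1]]
```

```bash
python3 -m handwheel '[[[0.18,0.03,0.7,0],[0,0,0.9,0],[0,0,0.9,0],[0,0,0.9,0],[0,0,0.9,0],[0,0,0.9,0],[0,0,0.8,0],[0,0,0.8,0],[0,0,0.8,0],[0,0,0.5,0],[0,0,0,0]]]'; python3 - <<'E'
from h import *
go((.432,.028,.046))
a=np.linspace(.056,1.77,21)
print(np.round(np.diff(np.c_[-7.2*np.cos(a),-7.2*np.sin(a)],axis=0),2).tolist())
E
```

```text
t: 6.4
tcp_pos: [0.433, 0.0255, 0.0457]
tool_rot: [0.777, 0.63, -0.001, -0.001]
force: [0.3, -0.3, 0.2]
finger_gap: 0.398
gripper_force: 0.0
t 6.4 tcp [0.433  0.0255 0.0457] head x 78.09 tilt [-1.7e-03  3.0e-04 -1.0e+00] units [ 0.09 -0.06 -0.01] F [ 0.3 -0.3  0.2]
[[0.06, -0.61], [0.11, -0.61], [0.16, -0.59], [0.21, -0.58], [0.26, -0.56], [0.31, -0.53], [0.35, -0.5], [0.4, -0.47], [0.44, -0.44], [0.47, -0.4], [0.5, -0.36], [0.53, -0.31], [0.56, -0.26], [0.58, -0.22], [0.59, -0.17], [0.61, -0.11], [0.61, -0.06], [0.62, -0.01], [0.62, 0.04], [0.61, 0.1]]
```

```bash
python3 -m handwheel '[[[0,0,0,0],[0,0,0,0],[0,0,0,0],[0,0,0,0],[0,0,0,0],[0,0,0,0]]]' 0 40
```

```text
t: 7.15
tcp_pos: [0.43, 0.0264, 0.0467]
tool_rot: [0.776, 0.63, -0.002, -0.003]
force: [-5.4, 0.6, 2.0]
finger_gap: 0.099
gripper_force: 39.0
```

```bash
python3 -m handwheel '[[[0,0.06,-0.61,0],[0,0.11,-0.61,0],[0,0.16,-0.59,0],[0,0.21,-0.58,0],[0,0.26,-0.56,0],[0,0.31,-0.53,0],[0,0.35,-0.5,0]]]'
```

```text
t: 8.02
tcp_pos: [0.4638, 0.019, 0.146]
tool_rot: [0.776, 0.631, -0.004, -0.004]
force: [-6.9, -1.4, 1.7]
finger_gap: 0.097
gripper_force: 38.9
```

```bash
python3 -m handwheel '[[[0,0.4,-0.47,0],[0,0.44,-0.44,0],[0,0.47,-0.4,0],[0,0.5,-0.36,0],[0,0.53,-0.31,0],[0,0.56,-0.26,0],[0,0.58,-0.22,0],[0,0.59,-0.17,0],[0,0.61,-0.11,0],[0,0.61,-0.06,0],[0,0.62,-0.01,0],[0,0.62,0.04,0],[0,0.61,0.1,0],[0,0,0,0]]]'
```

```text
t: 9.78
tcp_pos: [0.6443, -0.0202, 0.2133]
tool_rot: [0.777, 0.63, -0.001, 0.001]
force: [-0.9, -5.6, 4.2]
finger_gap: 0.098
gripper_force: 41.6
```

```bash
python3 -m handwheel '[[[0,0,0,0],[0,0,0,0],[0,0,-0.3,0],[0,0,-0.6,0],[0,0,-1,0],[0,0,-1,0],[0,-1,-0.3,0],[0,-1,0,0]]]' 34
python3 - <<'E'
from h import *
from station import snapshot
go((.49,.30,.27))
p,d=snapshot("scene");np.savez("pics/s2.npz",p=p,d=d);cv2.imwrite("pics/s2.png",p[:,:,::-1])
E
```

```text
t: 10.78
tcp_pos: [0.5954, -0.0082, 0.2949]
tool_rot: [0.776, 0.63, 0.001, 0.002]
force: [-0.6, 0.1, 0.5]
finger_gap: 0.398
gripper_force: 0.0
t 10.78 tcp [ 0.5954 -0.0082  0.2949] head x 78.14 tilt [ 4.1e-03 -6.0e-04 -1.0e+00] units [11.2  -6.66  0.97] F [-0.6  0.1  0.5]
```

View pics/s2.png

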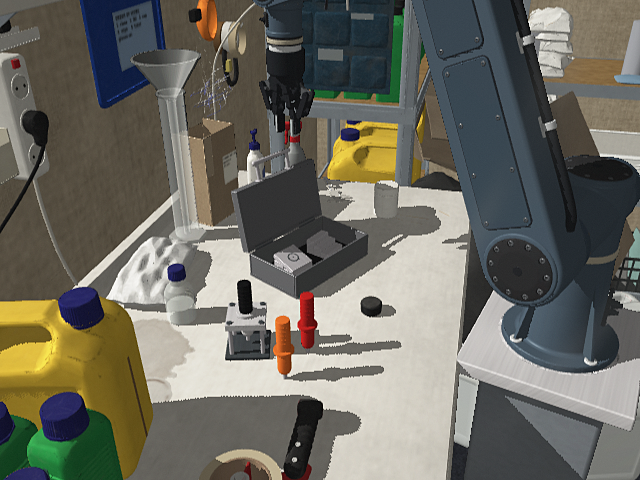

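Lid is open. The wedge with its ring is at (293,258), on the stand side of the case.

```bash
cat >> h.py <<'E'
def plane(Q):
    c=np.median(Q,0)
    for _ in range(4):
        n=np.linalg.svd(Q-c,full_matrices=False)[2][2]; r=(Q-c)@n; k=abs(r)<max(.002,2*np.median(abs(r))); Q=Q[k]; c=Q.mean(0)
    return c,n*np.sign(n[2]),len(Q)
E
python3 - <<'E'
from h import *
z=np.load("pics/s2.npz");p=z["p"].astype(int);d=z["d"];W=pts("scene",d)
m=np.zeros(d.shape,bool);m[240:278,270:316]=1;m&=(p.min(-1)>95)&(W[...,2]>.02)&(W[...,2]<.06)
print(m.sum(),box(W,m));c,n,k=plane(W[m]);print(c,n,k,"lean",np.arccos(n[2]),"az",np.degrees(np.arctan2(n[1],n[0])))
big=cv2.resize(z["p"][225:295,255:345,::-1],None,fx=8,fy=8,interpolation=cv2.INTER_CUBIC);cv2.imwrite("pics/s2c.png",big)
E
python3 -c "
from h import *;go((.50,.09,.28))"
```

```text
750 [array([0.51 , 0.027, 0.024]), array([0.551, 0.074, 0.039]), array([0.586, 0.13 , 0.055])]
[0.55000412 0.06161274 0.03953368] [-0.22735372 -0.03059714  0.97333144] 412 lean 0.2314646442181319 az -172.33521735672414
t 10.82 tcp [ 0.5913 -0.0069  0.2943] head x 78.18 tilt [-2.e-03  7.e-04 -1.e+00] units [ 3.05 -4.37  0.58] F [-4.4  0.7 -1. ]
```

View pics/s2c.png

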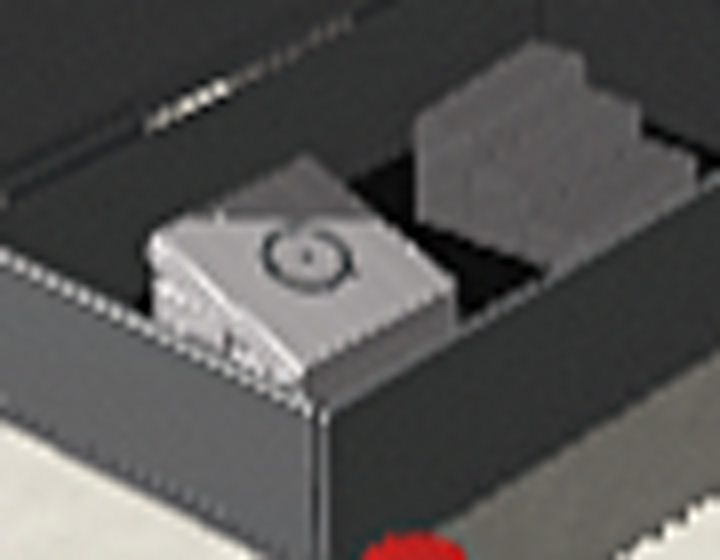

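Crop: ring dot at crop (307,257), i.e. scene pixel (293.4,257.1), on the wedge nearer to the stand; the step block lies behind it.

```bash
python3 -m handwheel '[[[0.65,-0.9,0.1,0],[0.65,-0.9,0.1,0],[0.65,-0.9,0.1,0],[0.65,-0.9,0.1,0],[0.4,-0.7,0.1,-1],[0,0,0,-1],[0,0,0,-1],[0,0,0,-1],[0,0,0,-1],[0,0,0,-1],[0,0,0,-1],[0,0,0,-1],[0,0,0,-1],[0,0,0,-1],[0,0,0,-1],[0,0,0,-1],[0,0,0,-1],[0,0,0,-1],[0,0,0,-1],[0,0,0,0]]]'
python3 - <<'E'
from h import *
z=np.load("pics/s2.npz");W=pts("scene",z["d"]);print("dot depth pts",W[255:260,291:297].reshape(-1,3).mean(0))
c=camera_params("scene");K=c["mtx"];E=c["extrinsics"];r=E[:3,:3]@np.array([(293.4-K[0,2])/K[0,0],-(257.1-K[1,2])/K[1,1],-1]);o=E[:3,3];print("dot ray",o+r*(.041-o[2])/r[2])
go((.49,.305,.28));wpts("w2")
E
```

```text
t: 13.32
tcp_pos: [0.5058, 0.0874, 0.281]
tool_rot: [0.104, 0.995, 0.0, 0.001]
force: [-0.1, 0.5, -0.5]
finger_gap: 0.396
gripper_force: 0.0
dot depth pts [0.55141433 0.05045632 0.04111001]
dot ray [0.55147912 0.05078321 0.041     ]
t 13.32 tcp [0.5058 0.0874 0.281 ] head x 168.07 tilt [ 1.8e-03  1.0e-04 -1.0e+00] units [2.42 8.39 0.04] F [-0.1  0.5 -0.5]
```

View pics/w2.png

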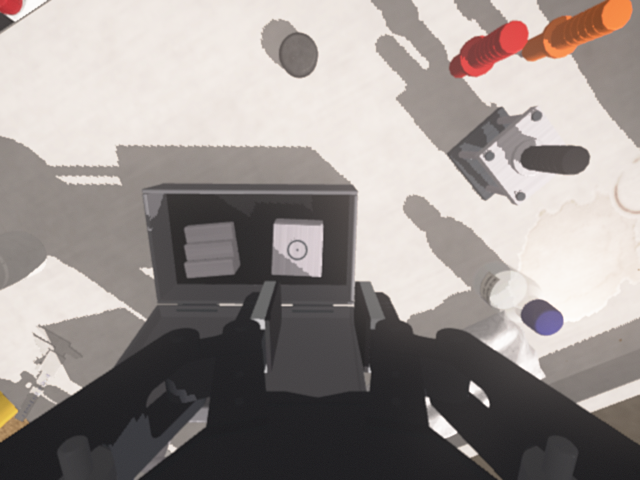

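Wrist view: ring centre at (297,249), wedge edges x≈273 and 322; stand at (505,155) with the black grip's top near (572,160); red and orange decoys at (490,50) and (580,30).

```bash
python3 - <<'E'
from h import *
z=np.load("pics/w2.npz");p=z["p"].astype(int);W=z["W"];d=z["d"]
print("dot",W[247:252,295:300].reshape(-1,3).mean(0))
m=np.zeros(d.shape,bool);m[222:274,276:319]=1
c,n,k=plane(W[m]);print(c,n,k,"lean",np.arccos(n[2]),"az",np.degrees(np.arctan2(n[1],n[0])))
m=np.zeros(d.shape,bool);m[212:282,262:330]=1;m&=(abs((W-c)@n)<.004)&(W[...,2]>.02)
r=cv2.minAreaRect((W[m][:,:2]*1000).astype(np.float32));print("face rect",r,m.sum())
print("face left edge",[W[v,276].round(4) for v in(225,265)],"right",[W[v,319].round(4) for v in(225,265)])
m=np.zeros(d.shape,bool);m[140:180,515:595]=1;m&=(p.max(-1)<75)&(W[...,2]>.09);print("grip",box(W,m),m.sum())
t=m&(abs(W[...,2]-.141)<.006);print("top",t.sum(),W[t].mean(0),cv2.minEnclosingCircle((W[t][:,:2]*1000).astype(np.float32)))
m=np.zeros(d.shape,bool);m[90:210,440:560]=1;m&=abs(W[...,2]-.075)<.005
r=cv2.minAreaRect((W[m][:,:2]*1000).astype(np.float32));print("plate",r,m.sum())
for b in((0,80,420,530),(0,65,520,640)):
    m=np.zeros(d.shape,bool);m[b[0]:b[1],b[2]:b[3]]=1;m&=(p[...,0]-p[...,2]>80)&(W[...,2]>.02);print("decoy",box(W,m))
E
```

```text
dot [0.55136083 0.05298998 0.04017172]
[0.54919374 0.05354942 0.04119963] [-0.22174799 -0.97266068  0.06898568] 2235 lean 1.5017558109261964 az -102.84283859820835
face rect ((551.87109375, 52.82218551635742), (7.783812046051025, 59.406009674072266), 78.63658142089844) 374
face left edge [array([0.519, 0.034, 0.032]), array([0.5644, 0.0244, 0.0451])] right [array([0.5316, 0.0843, 0.0241]), array([0.5751, 0.075 , 0.0449])]Traceback (most recent call last):
  File "<stdin>", line 9, in <module>
  File "h.py", line 8, in box
    def box(P,m): return [np.round(np.percentile(P[m],q,axis=0),3) for q in(2,50,98)]
                                   ~~~~~~~~~~~~~^^^^^^^^^^^^^^^
    return _quantile_unchecked(
        a, q, axis, out, overwrite_input, method, keepdims, weights)
    return _ureduce(a,
                    func=_quantile_ureduce_func,
    ...<5 lines>...
                    overwrite_input=overwrite_input,
                    method=method)
    r = func(a, **kwargs)
    result = _quantile(arr,
                       quantiles=q,
    ...<2 lines>...
                       out=out,
                       weights=wgt)
    slices_having_nans = np.isnan(arr[-1, ...])
                                  ~~~^^^^^^^^^
IndexError: index -1 is out of bounds for axis 0 with size 0
```

```bash
python3 - <<'E'
from h import *
z=np.load("pics/w2.npz");p=z["p"].astype(int);W=z["W"];d=z["d"]
ok=(d>0)&(W[...,2]<.2)
m=np.zeros(d.shape,bool);m[222:274,276:319]=1;m&=ok
A=np.c_[W[m][:,:2],np.ones(m.sum())];s=W[m][:,2];k=s>.02
for _ in range(5):
    x=np.linalg.lstsq(A[k],s[k],rcond=None)[0];r=abs(A@x-s);k=r<.003
n=np.array([-x[0],-x[1],1]);n/=np.linalg.norm(n);print("n",n,"lean",np.arccos(n[2]),"az",np.degrees(np.arctan2(n[1],n[0])),k.sum(),m.sum(),"z at dot",x@[.5514,.052,1])
m=np.zeros(d.shape,bool);m[205:285,260:332]=1;m&=ok&(abs(W[...,:2]@x[:2]+x[2]-W[...,2])<.004)&(W[...,2]>.02)
print("face rect",cv2.minAreaRect((W[m][:,:2]*1000).astype(np.float32)),m.sum())
m=np.zeros(d.shape,bool);m[135:185,512:600]=1;print("px",p[160,570],d[160,570],W[160,570]);m&=ok&(p.max(-1)<90)
print(m.sum())
if m.sum():
    print("grip",box(W,m));t=m&(W[...,2]>.134)
    if t.sum(): print("top",t.sum(),cv2.minEnclosingCircle((W[t][:,:2]*1000).astype(np.float32)))
m=np.zeros(d.shape,bool);m[90:215,440:560]=1;m&=ok&(abs(W[...,2]-.075)<.005)
print("plate",cv2.minAreaRect((W[m][:,:2]*1000).astype(np.float32)),m.sum())
for b in((0,80,420,530),(0,65,520,640)):
    m=np.zeros(d.shape,bool);m[b[0]:b[1],b[2]:b[3]]=1;m&=ok&(p[...,0]-p[...,2]>80)&(W[...,2]>.02);print("decoy",m.sum(),box(W,m))
E
```

```text
n [-0.28452377  0.07375607  0.95582753] lean 0.2983339014106524 az 165.4673097685466 2109 2221 z at dot 0.03957003587900276
face rect ((552.8418579101562, 52.796905517578125), (59.95186233520508, 59.78472137451172), 75.71224212646484) 2532
px [93 86 85] 0.27599007 [0.49329099 0.30416803 0.13885463]
982
grip [array([0.483, 0.296, 0.084]), array([0.491, 0.298, 0.116]), array([0.502, 0.307, 0.139])]
top 146 ((494.0602722167969, 306.9098815917969), 11.419204711914062)
plate ((494.76458740234375, 308.4591064453125), (71.31072998046875, 70.875244140625), 31.12895965576172) 3613
decoy 1451 [array([0.379, 0.255, 0.026]), array([0.395, 0.267, 0.124]), array([0.405, 0.339, 0.127])]
decoy 3311 [array([0.376, 0.277, 0.031]), array([0.391, 0.341, 0.102]), array([0.404, 0.358, 0.127])]
```

```bash
python3 -m handwheel '[[[0.3,0.93,0,0.43],[0.3,0.93,0,0],[0.3,0.93,0,0],[0.3,0.93,0,0],[0.3,0.93,0,0],[0.3,0.93,0,0],[0.3,0.93,0,0],[0.3,0.93,0,0],[0,0.93,0,0],[0,0,0,0],[0,0,0,0]]]' 55 
python3 - <<'E'
from h import *
go((.4945,.308,.096));wpts("w3")
z=np.load("pics/w3.npz");p=z["p"].astype(int);W=z["W"];d=z["d"];R=Ro.from_quat(state()[0]["tool_rot"]).as_matrix();T=(W-state()[0]["tcp_pos"])@R
ok=(d>0)&(W[...,2]<.15)&(np.hypot(W[...,0]-.4945,W[...,1]-.308)<.06)
t=ok&(W[...,2]>.133);print("top",t.sum(),cv2.minEnclosingCircle((W[t][:,:2]*1000).astype(np.float32)),box(W,t))
m=ok&(abs(W[...,2]-.075)<.004);print("plate",cv2.minAreaRect((W[m][:,:2]*1000).astype(np.float32)),m.sum())
E
```

```text
t: 14.75
tcp_pos: [0.498, 0.3043, 0.2801]
tool_rot: [0.126, 0.992, -0.0, -0.0]
force: [-0.1, -0.1, -1.3]
finger_gap: 0.644
gripper_force: 0.0
t 14.75 tcp [0.498  0.3043 0.2801] head x 165.53 tilt [-4.e-04 -6.e-04 -1.e+00] units [0.17 0.11 7.36] F [-0.1 -0.1 -1.3]
top 586 ((494.4596252441406, 308.65606689453125), 11.843461036682129) [array([0.483, 0.298, 0.136]), array([0.494, 0.309, 0.14 ]), array([0.505, 0.319, 0.141])]
plate ((494.7120056152344, 308.55657958984375), (70.17218017578125, 70.15728759765625), 31.34893226623535) 3265
```

```bash
python3 -m handwheel '[[[0.18,0.13,0.5,0],[0,0,0.8,0],[0,0,0.8,0],[0,0,0.8,0],[0,0,0.8,0],[0,0,0.8,0],[0,0,0.8,0],[0,0,0.8,0],[0,0,0.8,0],[0,0,0.46,0],[0,0,0,0]]]'; python3 -m handwheel '[[[0,0,0,0],[0,0,0,0],[0,0,0,0],[0,0,0,0],[0,0,0,0],[0,0,0,0]]]' 0 30; python3 -c "
from h import *;go((.4945,.3086,.134))"
```

```text
t: 16.18
tcp_pos: [0.4938, 0.3086, 0.095]
tool_rot: [0.126, 0.992, -0.001, -0.001]
force: [0.1, -0.5, -0.1]
finger_gap: 0.643
gripper_force: 0.0
t: 16.92
tcp_pos: [0.4952, 0.3092, 0.0969]
tool_rot: [0.126, 0.992, 0.0, 0.001]
force: [0.1, -0.6, 5.4]
finger_gap: 0.272
gripper_force: 30.2
t 16.93 tcp [0.4952 0.3092 0.0969] head x 165.56 tilt [ 1.4e-03  4.0e-04 -1.0e+00] units [ 0.02 -0.03 -1.49] F [ 0.1 -0.6  5.4]
```

```bash
python3 -m handwheel '[[[0,0,-0.4,0],[0,0,-0.4,0],[0,0,-0.4,0],[0,0,-0.32,0],[0,0,0,0]]]'; python3 -m handwheel '[[[0.1,0,0,0],[0.1,0,0,0],[0.1,0,0,0],[0.1,0,0,0],[0.1,0,0,0],[0,0,0,0]]]';  python3 - <<'E'
from h import *
go((.4945,.3086,.134));wpts("w4")
E
```

```text
t: 17.55
tcp_pos: [0.4951, 0.3093, 0.135]
tool_rot: [0.126, 0.992, 0.0, 0.001]
force: [-0.2, 0.4, -1.6]
finger_gap: 0.271
gripper_force: 29.8
t: 18.3
tcp_pos: [0.4829, 0.3122, 0.1344]
tool_rot: [0.126, 0.992, 0.0, 0.001]
force: [4.8, -3.5, 1.8]
finger_gap: 0.272
gripper_force: 30.1
t 18.3 tcp [0.4829 0.3122 0.1344] head x 165.58 tilt [ 0.0013 -0.     -1.    ] units [-0.48 -0.02  0.02] F [ 4.8 -3.5  1.8]
```

View pics/w4.png

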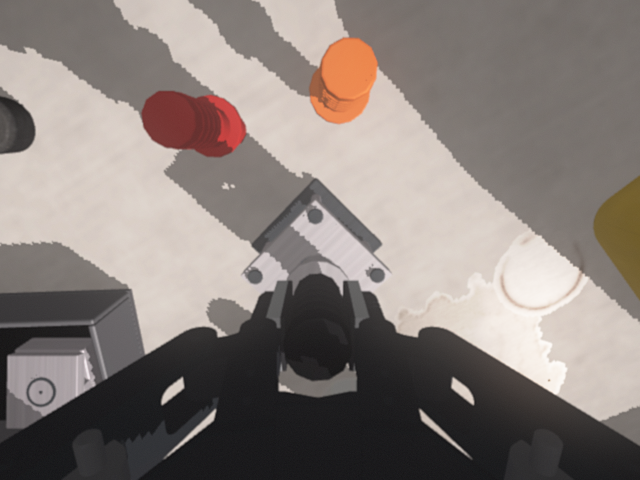

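Grip sits between the fingers (315,330), with collar at (317,268); a lateral force of about 6 N shows that the barrel presses on the hole edge. Carry on tilting and measure.

```bash
cat >> h.py <<'E'
def tilt(name):
    p,d,W=wpts(name);s,R=state();T=(W-s["tcp_pos"])@R
    m=(d>0)&(abs(T[...,1])<.004)&(T[...,2]>-.05)&(T[...,2]<.012)&(T[...,0]>-.03)&(T[...,0]<.05)&(p.max(-1)<110)
    Q=T[m];x=np.polyfit(Q[:,2],Q[:,0],1);r=abs(np.polyval(x,Q[:,2])-Q[:,0])
    for _ in range(4):
        k=r<.002;x=np.polyfit(Q[k,2],Q[k,0],1);r=abs(np.polyval(x,Q[:,2])-Q[:,0])
    a=np.arctan(-x[0]);print(name,"grip tilt",a.round(3),"n",k.sum(),len(Q),"z range",Q[k,2].min().round(3),Q[k,2].max().round(3),"axis x at z=-.019:",(np.polyval(x,-.019)-.012/np.cos(a)).round(4),"F tool",(R.T@s["force"]).round(1));return T
E
python3 -c "
from h import *;tilt('w5')"; python3 -m handwheel '[[[0.1,0,0,0],[0.1,0,0,0],[0.1,0,0,0],[0.1,0,0,0],[0,0,0,0]]]'; python3 -c "
from h import *;tilt('w6')"
```

```text
w5 grip tilt -0.179 n 457 2263 z range -0.045 -0.005 axis x at z=-.019: -0.0031 F tool [-4.9 -1.7 -2.9]
t: 19.02
tcp_pos: [0.4723, 0.3148, 0.1338]
tool_rot: [0.126, 0.992, -0.0, -0.0]
force: [2.9, -1.3, -0.0]
finger_gap: 0.27
gripper_force: 30.2
w6 grip tilt -0.152 n 361 2020 z range -0.045 -0.01 axis x at z=-.019: -0.003 F tool [-2.6 -0.5  1.3]
```

```bash
python3 - <<'E'
from h import *
s,R=state()
for n in("w5","w6"):
    z=np.load(f"pics/{n}.npz");W=z["W"];d=z["d"];pos=s["tcp_pos"] if n=="w6" else np.array([.4829,.3122,.1344])
    T=(W-pos)@R
    c=T[170:420,317];dd=d[170:420,317]
    print(n,[(170+i,*(c[i]*1000).round(0).astype(int)) for i in range(0,250,8) if dd[i]>0])
E
```

```text
w5 [(170, np.int64(49), np.int64(0), np.int64(136)), (178, np.int64(43), np.int64(0), np.int64(135)), (186, np.int64(38), np.int64(0), np.int64(126)), (194, np.int64(31), np.int64(0), np.int64(127)), (202, np.int64(36), np.int64(0), np.int64(61)), (210, np.int64(31), np.int64(0), np.int64(59)), (218, np.int64(26), np.int64(0), np.int64(59)), (226, np.int64(21), np.int64(0), np.int64(59)), (234, np.int64(16), np.int64(0), np.int64(60)), (242, np.int64(11), np.int64(0), np.int64(60)), (250, np.int64(5), np.int64(0), np.int64(61)), (258, np.int64(2), np.int64(0), np.int64(54)), (266, np.int64(10), np.int64(0), np.int64(18)), (274, np.int64(6), np.int64(0), np.int64(17)), (282, np.int64(9), np.int64(0), np.int64(0)), (290, np.int64(10), np.int64(0), np.int64(-10)), (298, np.int64(12), np.int64(0), np.int64(-23)), (306, np.int64(13), np.int64(0), np.int64(-31)), (314, np.int64(13), np.int64(0), np.int64(-37)), (322, np.int64(13), np.int64(0), np.int64(-42)), (330, np.int64(10), np.int64(0), np.int64(-42)), (338, np.int64(7), np.int64(0), np.int64(-42)), (346, np.int64(4), np.int64(0), np.
[... 1316 characters left out ...]
nt64(-33)), (314, np.int64(14), np.int64(0), np.int64(-39)), (322, np.int64(12), np.int64(0), np.int64(-40)), (330, np.int64(10), np.int64(0), np.int64(-42)), (338, np.int64(7), np.int64(0), np.int64(-42)), (346, np.int64(4), np.int64(0), np.int64(-42)), (354, np.int64(2), np.int64(0), np.int64(-44)), (362, np.int64(-1), np.int64(0), np.int64(-44)), (370, np.int64(-4), np.int64(0), np.int64(-45)), (378, np.int64(-150), np.int64(0), np.int64(135)), (386, np.int64(-160), np.int64(0), np.int64(136)), (394, np.int64(-169), np.int64(0), np.int64(135)), (402, np.int64(12), np.int64(0), np.int64(-76)), (410, np.int64(11), np.int64(0), np.int64(-79)), (418, np.int64(11), np.int64(0), np.int64(-81))]
```

```bash
python3 -m handwheel '[[[0.1,0,0,0],[0.08,0,0,0],[0,0,0,0],[0,0,-0.3,0],[0,0,-0.5,0],[0,0,-0.7,0],[0,0,-0.7,0],[0,0,-0.7,0],[0,0,-0.7,0],[0,0,0,0],[0,0,0,0]]]' 0 60; python3 - <<'E'
from h import *
from station import snapshot
go((.5,.1,.28))
s,R=state();p,d,W=wpts("w7");T=((W-s["tcp_pos"])@R*1000).round(0).astype(int)
print([tuple(T[v,317]) for v in range(250,390,5)])
for n in("scene","side"):
    q,e=snapshot(n);np.savez(f"pics/{n}7.npz",p=q,d=e)
    X=pts(n,e);L=(X-s["tcp_pos"])@R;m=(e>0)&(abs(L[...,1])<.04)&(abs(L[...,0])<.05)&(L[...,2]>-.06)&(L[...,2]<.1)
    v,u=np.nonzero(m);print(n,u.min(),u.max(),v.min(),v.max())
    if n=="scene":cv2.imwrite("pics/s7c.png",cv2.resize(q[v.min()-10:v.max()+15,u.min()-15:u.max()+15,::-1],None,fx=5,fy=5,interpolation=cv2.INTER_CUBIC))
E
```

```text
t: 20.45
tcp_pos: [0.4671, 0.3157, 0.2234]
tool_rot: [0.126, 0.992, -0.0, -0.001]
force: [0.1, -0.3, -2.6]
finger_gap: 0.262
gripper_force: 59.0
t 20.45 tcp [0.4671 0.3157 0.2234] head x 165.57 tilt [-2.7e-03 -4.0e-04 -1.0e+00] units [-3.42 -8.03 -2.26] F [ 0.1 -0.3 -2.6]
[(np.int64(-45), np.int64(0), np.int64(216)), (np.int64(-51), np.int64(0), np.int64(216)), (np.int64(-57), np.int64(0), np.int64(217)), (np.int64(-63), np.int64(0), np.int64(217)), (np.int64(7), np.int64(0), np.int64(22)), (np.int64(5), np.int64(0), np.int64(20)), (np.int64(2), np.int64(0), np.int64(19)), (np.int64(3), np.int64(0), np.int64(11)), (np.int64(8), np.int64(0), np.int64(-7)), (np.int64(10), np.int64(0), np.int64(-15)), (np.int64(11), np.int64(0), np.int64(-23)), (np.int64(14), np.int64(0), np.int64(-31)), (np.int64(15), np.int64(0), np.int64(-38)), (np.int64(14), np.int64(0), np.int64(-40)), (np.int64(13), np.int64(0), np.int64(-41)), (np.int64(11), np.int64(0), np.int64(-40)), (np.int64(10), np.int64(0), np.int64(-42)), (np.int64(8), np.int64(0), np.int64(-42)), (np.int64(7), np.int64(0), np.int64(-43)), (np.int64(3), np.int64(0), np.int64(-41)), (np.int64(2), np.int64(0), np.int64(-42)), (np.int64(1), np.int64(0), np.int64(-43)), (np.int64(-1), np.int64(0), np.int64(-44)), (np.int64(-2), np.int64(0), np.int64(-44)), (np.int64(-4), np.int64(0), np.int64(-44)), (np.int64(-5), np.int64(0), np.int64(-46)), (np.int64(-224), np.int64(0), np.int64(225)), (np.int64(-231), np.int64(0), np.int64(223))]
scene 226 273 210 282
side 301 329 221 282
```

View pics/s7c.png

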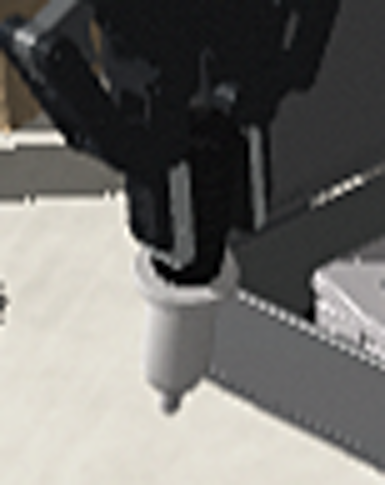

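Probe hangs tilted in the fingers, barrel clear of the stand, spring tip at crop (170,405), i.e. scene pixel (245,281). Next, fit its axis with a cylinder fit.

```bash
cat > fit.py <<'E'
from h import *
from scipy.optimize import least_squares
def fit(T,lab):
    f=lambda q:cyl(q,T)
    def cyl(q,T):
        u=np.array([q[2],q[3],1]);u/=np.linalg.norm(u);v=T-[q[0],q[1],-.019];return np.linalg.norm(v-np.outer(v@u,u),axis=1)-.012
    q=least_squares(f,[0,0,-.28,0],loss="soft_l1",f_scale=.001).x;r=f(q)
    print(lab,len(T),"centre@grasp mm",(q[:2]*1000).round(1),"slope x,y",q[2:].round(3),"angle",np.arctan(-q[2]).round(3),"med res mm",np.median(abs(r*1000)).round(2));return q
E
python3 - <<'E'
from fit import *
s,R=state();pos=s["tcp_pos"];r0=np.array([-.28,0])
def loc(W):return (W-pos)@R
for n in("scene","side","w7"):
    z=np.load(f"pics/{n}7.npz" if n!="w7" else "pics/w7.npz");W=z["W"] if n=="w7" else pts(n,z["d"]);T=loc(W)
    ax=-.28*(T[...,2]+.019);rad=np.hypot(T[...,0]-ax,T[...,1])
    z0=T[...,2]
    if n=="w7": m=(rad<.0155)&(z0>-.036)&(z0<.012)&(abs(T[...,1])<.009)&(z["d"]>0)
    else: m=(rad<.017)&(z0>.03)&(z0<.064)&(z["d"]>0)
    print(n,m.sum());fit(T[m],n)
# tip triangulate: lowest bit
for n in("scene","side"):
    z=np.load(f"pics/{n}7.npz");T=loc(pts(n,z["d"]));m=(z["d"]>0)&(np.hypot(T[...,0]+.0285,T[...,1])<.02)&(T[...,2]>.066)&(T[...,2]<.09);v,u=np.nonzero(m);print(n,"tip px",m.sum(),(u.mean(),v.max()) if m.sum() else 0,(np.median(T[m],0)*1000).round(1))
E
```

```text
scene 203
scene 203 centre@grasp mm [-0.9  0. ] slope x,y [-0.267 -0.022] angle 0.261 med res mm 0.66
side 129
side 129 centre@grasp mm [-3.2  4.5] slope x,y [-0.236 -0.084] angle 0.232 med res mm 0.97
w7 1017
w7 1017 centre@grasp mm [-1.   0.1] slope x,y [-0.243 -0.001] angle 0.238 med res mm 0.26
scene tip px 16 (np.float64(244.5), np.int64(282)) [-23.1   1.   73.9]
side tip px 15 (np.float64(306.4), np.int64(282)) [-22.6   3.   72.5]
```

```bash
python3 -m handwheel '[[[-0.2,-0.4,0,0],[-0.4,-0.85,0,0],[-0.4,-0.85,0,0],[-0.4,-0.85,0,0],[-0.4,-0.85,0,0],[-0.4,-0.85,0,0],[-0.4,-0.85,0,0],[-0.4,-0.85,0,0],[-0.4,-0.85,0,0],[-0.4,-0.85,0,0],[-0.4,-0.85,0,0],[-0.4,-0.47,0,0],[-0.2,0,0,0],[0,0,0,0],[0,0,0,0]]]'; python3 - <<'E'
from fit import *
from station import snapshot
go((.5153,.0613,.159))
s,R=state();p,d,W=wpts("w8");T=(W-s["tcp_pos"])@R
ax=-.26*(T[...,2]+.019);m=(np.hypot(T[...,0]-ax,T[...,1])<.0155)&(T[...,2]>-.036)&(T[...,2]<.012)&(abs(T[...,1])<.009)&(d>0);fit(T[m],"w8")
for n in("scene","side"):
    q,e=snapshot(n);np.savez(f"pics/{n}8.npz",p=q,d=e);T=(pts(n,e)-s["tcp_pos"])@R
    rad=np.hypot(T[...,0]+.26*(T[...,2]+.019),T[...,1]);m=(rad<.017)&(T[...,2]>.03)&(T[...,2]<.064)&(e>0);fit(T[m],n)
    m=(e>0)&(np.hypot(T[...,0]+.0255,T[...,1])<.015)&(T[...,2]>.066)&(T[...,2]<.09);print(m.sum(),(np.median(T[m],0)*1000).round(1),(T[m].max(0)*1000).round(1))
E
```

```text
t: 22.48
tcp_pos: [0.5259, 0.0598, 0.2239]
tool_rot: [0.125, 0.992, 0.0, -0.0]
force: [0.3, -0.4, -0.6]
finger_gap: 0.27
gripper_force: 59.1
t 22.48 tcp [0.5259 0.0598 0.2239] head x 165.61 tilt [-6.e-04  3.e-04 -1.e+00] units [ 0.42 -0.05  2.6 ] F [ 0.3 -0.4 -0.6]
w8 1011 centre@grasp mm [-1.5  0.2] slope x,y [-0.243 -0.001] angle 0.238 med res mm 0.27
scene 146 centre@grasp mm [-1.2 -2.3] slope x,y [-0.265  0.014] angle 0.259 med res mm 1.23
15 [-21.6   1.5  73.4] [-19.7   4.5  77.4]
side 98 centre@grasp mm [-0.7  0.4] slope x,y [-0.277 -0.013] angle 0.27 med res mm 1.24
11 [-24.4   3.1  71.8] [-19.7   6.3  78.6]
```

```bash
python3 -m handwheel '[[[0.21,-0.05,0.6,0],[0.21,0,0.7,0],[0,0,0.7,0],[0,0,0.6,0],[-0.1,0,0.32,0],[-0.1,0,0.32,0],[-0.1,0,0.32,0],[-0.06,0,0.2,0],[0,0,0,0],[0,0,0,0]]]'; python3 - <<'E'
from h import *
from station import snapshot
go((.5267,.0583,.121))
p,d=snapshot("scene");cv2.imwrite("pics/s9c.png",cv2.resize(p[205:295,235:345,::-1],None,fx=6,fy=6,interpolation=cv2.INTER_CUBIC))
E
```

```text
t: 23.88
tcp_pos: [0.5246, 0.0582, 0.1302]
tool_rot: [0.126, 0.992, 0.0, 0.0]
force: [0.8, 0.4, -1.7]
finger_gap: 0.267
gripper_force: 59.1
t 23.88 tcp [0.5246 0.0582 0.1302] head x 165.56 tilt [ 4.e-04 -0.e+00 -1.e+00] units [-0.08  0.03  0.37] F [ 0.8  0.4 -1.7]
```

View pics/s9c.png

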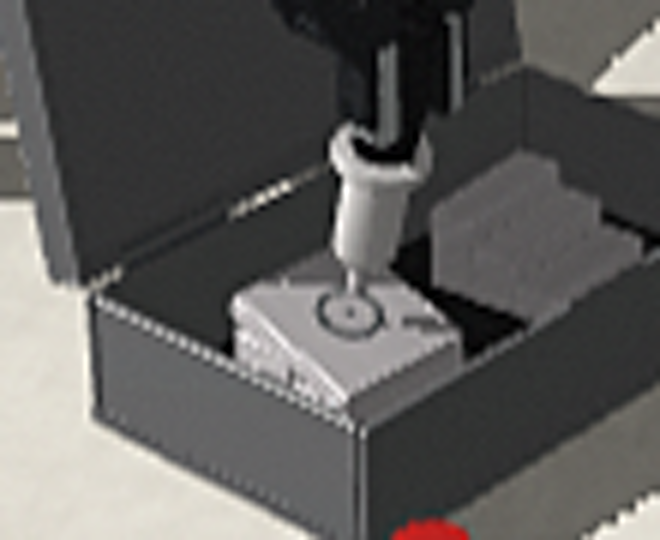

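Tip at crop (352,290) right above the ring dot (350,313), about 9 mm clear. Now closing in gently.

```bash
python3 -m handwheel '[[[-0.02,0,0.08,0],[-0.02,0,0.08,0],[-0.03,0,0.08,0],[-0.03,0,0.08,0],[-0.02,0,0.08,0],[0,0,0,0],[0,0,0,0]]]'; python3 -c "
from h import *;go((.5267,.0583,.121))"; python3 -m handwheel '[[[-0.02,0,0.06,0],[-0.02,0,0.06,0],[0,0,0,0],[0,0,0,0]]]';python3 -c "
from h import *;go((.5267,.0583,.121))"
```

```text
t: 24.8
tcp_pos: [0.5274, 0.0574, 0.1202]
tool_rot: [0.126, 0.992, -0.0, 0.0]
force: [-0.4, 0.1, 0.1]
finger_gap: 0.263
gripper_force: 59.2
t 24.8 tcp [0.5274 0.0574 0.1202] head x 165.56 tilt [ 1.e-04 -0.e+00 -1.e+00] units [ 0.04  0.03 -0.03] F [-0.4  0.1  0.1]
t: 25.3
tcp_pos: [0.5283, 0.0572, 0.1171]
tool_rot: [0.126, 0.992, 0.0, -0.0]
force: [-1.2, 0.5, 2.5]
finger_gap: 0.265
gripper_force: 59.3
t 25.3 tcp [0.5283 0.0572 0.1171] head x 165.56 tilt [-2.e-04  0.e+00 -1.e+00] units [ 0.07  0.03 -0.15] F [-1.2  0.5  2.5]
```

```bash
python3 -m handwheel '[[[-0.02,0,0.05,0],[-0.01,0,0.05,0],[-0.01,0,0.05,0],[0,0,0,0],[0,0,0,0],[0,0,0,0]]]';python3 - <<'E'
from fit import *
from station import snapshot,sense
for i in range(6): print(sense()["force"].round(1));p,d=snapshot("scene")
go((.5267,.0583,.121))
cv2.imwrite("pics/s10c.png",cv2.resize(p[205:295,235:345,::-1],None,fx=6,fy=6,interpolation=cv2.INTER_CUBIC))
s,R=state();p,d,W=wpts("w10");T=(W-s["tcp_pos"])@R
ax=-.26*(T[...,2]+.019);m=(np.hypot(T[...,0]-ax,T[...,1])<.0155)&(T[...,2]>-.036)&(T[...,2]<.012)&(abs(T[...,1])<.009)&(d>0);fit(T[m],"w10")
E
```

```text
t: 26.05
tcp_pos: [0.5293, 0.0569, 0.1134]
tool_rot: [0.126, 0.992, -0.0, -0.0]
force: [-2.1, 0.3, 4.6]
finger_gap: 0.262
gripper_force: 59.4
[-2.1  0.3  4.6]
[-2.1 -0.5  4.6]
[-3.   0.1  4.4]
[-2.5 -0.2  4.9]
[-2.  -0.   3.2]
[-2.3  0.6  3.5]
t 26.35 tcp [0.5293 0.0569 0.1133] head x 165.56 tilt [-1.e-04  0.e+00 -1.e+00] units [ 0.11  0.03 -0.31] F [-2.3  0.   4.5]
w10 1026 centre@grasp mm [-1.4  0.2] slope x,y [-0.241 -0.001] angle 0.236 med res mm 0.26
```

View pics/s10c.png

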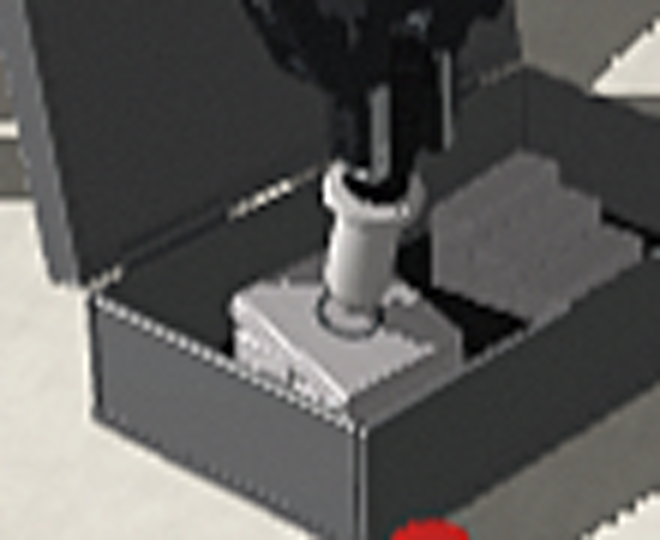

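The barrel stands over the ring, with its end at crop (358,305). The tip is hidden behind it at about the dot, and it presses with about 5 N, roughly half travel. Handing in.

```bash
python3 -c "
from station import sign_off;print(sign_off())"
```

```text
the job is handed in; nothing more can be done
None
```

I handed the job in with the lid open, and the probe gripped at about 60 N with its tip in the ring, pressing with about 5 N (roughly half travel). Its axis is tilted about 0.24–0.27 rad against the face's 0.30 rad, inside the 0.14 rad tolerance. Nothing but the lid and the probe was moved, and the sign-off gave no verdict.

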